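# Turn up the wanted flat of a bolted hex specimen bar

### The job

Lift the bolt's orange handle clear of its notch and draw the bolt fully back off the blue hexagonal specimen bar. Then roll the bar until the flat whose colour matches the cap of the vial standing in the cradle's horseshoe faces up, and leave the bar lying properly down in its cradle with the bolt still drawn. Do not drop the bar out of the cradle, and leave the vials, hex-key set, terminal block and timer where they stand.

Things in the scene. Friction and masses are not known exactly. Their poses are not given: they have to be found in the camera images.
- cradle: Fixed grey bar cradle on a grey base plate 70 x 186 x 8 mm; origin on the bench under its middle. Axes: y along the bar toward the bolt, away from the robot within 20 degrees; x across, to the robot's right; z up. A pedestal at y = 62 to 106 mm, 36 mm wide, 75 mm high, carries the bolt; guide walls beside the rod reach 90 mm above the bench, at its bar end a strap 94 mm
- bed (a point): Middle of the cradle's bed, 50 mm above the bench. Two supports at y = -38 and +38 mm (60 mm wide, 12 mm thick) carry the bar; each has a flat bed 22 mm wide between two black cheeks, 9 mm high, sloping outward at 60 degrees. Between the supports only the base plate lies under the bar, 42 mm below the bed. End stops at y = -62 and +62 mm, 10 and 25 mm above the bed
- bar: Loose hexagonal blue-painted metal bar, 28 mm across flats, 32.3 across corners, 110 long, 0.14 to 0.28 kg; origin at its centre, y axis along it. It starts in the cradle, centre 14 mm above the bed, axes as the cradle's, a bare flat (+z) up. Three of the six flats have a coloured strip, repeated as dots on the ends. A gripper tilted 30 degrees either way about the bar's axis meets two opposite flats squarely
- flat_red (a point): Centre of the flat with the red strip; at the start one flat over from the top on the robot's left (it faces up and to the left)
- flat_black (a point): Centre of the flat with the black strip; at the start two flats over from the top on the robot's left (it faces down and to the left), next to the red one
- flat_white (a point): Centre of the flat with the white strip; at the start two flats over from the top on the robot's right (it faces down and to the right)
- knob (a point): Centre of the orange knob, a drum 16 mm in diameter and 18 mm long (its axis along y of the cradle, its ends flat), on the bolt's handle, 44 mm from the rod's axis. At the start the handle (6 mm thick) is level, points to the robot's left (-x of the cradle) and lies in a notch at y = 80 mm, 85 mm above the bench. It swings up about the rod
- bolt (a joint): Travel of the bolt, a steel rod 10 mm thick along y of the cradle, at x = 0, 85 mm above the bench: 0 shot home with its tip 15 mm over the bar's end and 2 mm above it, so that the bar cannot be lifted; 0.032 m fully drawn, toward +y. Friction about 1.2 N. In the notch it can move only 2 mm
- bolt_handle (a joint): Angle of the bolt's handle about the rod's axis, rad: 0 level in the notch, 1.57 straight up. It clears the notch above about 1.1. A light friction keeps it where it is left
- fork (a point): Middle of the low dark steel horseshoe, 12 mm high, on the bench at the right of the cradle's near end (x = 62, y = -66 mm in the cradle's axes). One of the three vials stands in it
- vial_red: Sample vial with a red cap, 30 mm in diameter, 50 mm high; origin at its underside. Stands in the horseshoe or to the right of the cradle
- vial_black: Sample vial with a black cap, 30 mm in diameter, 50 mm high; origin at its underside. Stands in the horseshoe or to the right of the cradle
- vial_white: Sample vial with a white cap, 27 mm in diameter, 40 mm high; origin at its underside. Stands in the horseshoe or to the right of the cradle
- hex_keys: Bystander: red folding hex-key set, 22 x 86 x 23 mm, left of the cradle; origin at its underside
- terminal_block: Bystander: white screw terminal block, 18 x 52 x 20 mm, right of the cradle; origin at its underside
- timer: Bystander: white square timer, 62 x 62 x 19 mm, left of the cradle; origin at its underside
Not all that is in view belongs to the job. Leave any yellow look-alike of the vial_white alone.

How it is judged:
On the way, in this order (a step that is already met when the one before it is completed fails the run):
1. the bolt's handle is lifted clear of the notch while the bolt is still home (value of joint bolt_handle above 1.1 rad and value of joint bolt below 0.006 m), for 0.05 s.
2. the bolt is drawn back off the bar (value of joint bolt above 0.026 m), for 0.2 s.
At the end, for the whole second after the job is handed in: The flat whose colour matches the vial in the horseshoe (within 20 mm of its middle) faces up: its centre is 26.2 to 31 mm above the bed, within 6 mm of the cradle's middle across and 12 mm along; the bolt is drawn more than 26 mm; the bar is at rest (under 20 mm/s) (((horizontal distance between vial_red and fork below 0.02 m and x of flat_red in the frame of bed between -0.006 and 0.006 m and y of flat_red in the frame of bed between -0.012 and 0.012 m and z of flat_red in the frame of bed between 0.0262 and 0.031 m) or (horizontal distance between vial_black and fork below 0.02 m and x of flat_black in the frame of bed between -0.006 and 0.006 m and y of flat_black in the frame of bed between -0.012 and 0.012 m and z of flat_black in the frame of bed between 0.0262 and 0.031 m) or (horizontal distance between vial_white and fork below 0.02 m and x of flat_white in the frame of bed between -0.006 and 0.006 m and y of flat_white in the frame of bed between -0.012 and 0.012 m and z of flat_white in the frame of bed between 0.0262 and 0.031 m)) and value of joint bolt above 0.026 m and linear speed of bar below 0.02 m/s); the robot touches nothing.
It fails at once if a vial, the hex-key set, the terminal block or the timer is pushed more than 25 mm from its place, or a vial is tipped more than 0.4 rad (distance of any of vial_red, vial_black, vial_white, hex_keys, terminal_block, timer from where it was at the start of the episode above 0.025 m or angle between any of vial_red, vial_black, vial_white's own z axis and vertical above 0.4 rad).
It fails at once if the bar falls out of the cradle (its centre below 45 mm) (height (world z) of bar below 0.045 m).
It also fails if it takes over 58 s, if anything falls off the work surface, if the arm or the gripper's body presses on something with over 40 N, if the wrist force passes 120 N, or if a joint passes its speed limit or range.

### The arm

A 6-joint arm with a two-finger parallel gripper is mounted at the origin on a cart in front of the work surface, level with it; the furniture and walls round the work are solid. World frame = base frame: x ahead of the robot, y to its left, z up, the work surface at z = 0. Lengths are in m, angles in rad, forces in N, time in s.
With the tool pointing down it reaches from about 0.25 to 0.775 m from the base axis. Payload 4 kg.
Tool frame: the origin (TCP) lies midway between the tips of the shut fingers; the grasp point (between the pads) lies 19 mm behind it (robot.tcp_to_grasp is the distance from the TCP to the grasp point, in m); z points along the fingers, x is the direction in which the jaws open and shut, and the axes are right-handed (so a half turn about z gives the same grasp; the last joint's range is limited). The gripper opens to 94 mm and grips with 3 to 60 N. Pads are 16 mm wide; open, the fingers measure 119 mm over their backs; the gripper's body (75 mm by 177 mm) begins 78 mm behind the grasp point.
Start: joints at [-1.245, 0.087, 1.371, -0, 1.684, -0.103], TCP at [0.229, -0.5, 0.206] pointing down, gripper open.
Joint ranges: [-3.1, 3.1], [-0.76, 2.03], [0.27, 2.55], [-1.08, 4.22], [0.17, 2.65], [-2.57, 2.57]. Speed limits (rad/s): [2.79, 2.79, 3.14, 3.14, 3.14, 3.14].

### API

Orientations are given as [roll, pitch, yaw] about the fixed x, y, z axes, in that order (R = Rz(yaw) Ry(pitch) Rx(roll)).
In Python, from bench import get_obs, vision, robot gives the robot as it stands.
- The arm moves only by the tool servo_tool, never from a script. Its argument "targets" is text: rows parted by semicolons, each of 7 numbers parted by spaces: the opening, from 0 (shut) to 1 (fully open), then the shift along the tool's x, y, z as a fraction of full scale, then the turn, a rotation vector about the tool's x, y, z as a fraction of full scale. A call has 1 to 12 rows; each row is the pose to reach, as a shift and turn from the pose commanded when the call began, along the tool's axes at that moment, turning the shorter way round; what a row does not reach only later rows make up. Full scale, the value 1, is 0.25 m for a shift and pi rad for a turn. A row lasts 1/12 s, in which the tool goes at most 41.7 mm and 7.16 degrees, less where a joint would pass 70% of its speed; a pose out of reach is approached as far as the arm can. A call with a number of a shift or a turn outside -1 to 1 is refused whole. A call with a gripper value outside its range is refused whole. The fingers move at their own pace and stop on an object; the grip force is fixed at half the most. Time passes only in rows, so rows that repeat a pose let the fingers close. It gives the time, the measured TCP pose, the force and the opening at its end, in the units of the state.
- get_obs(): the state, without advancing time (a new reading comes with each control period).
- vision.snapshot(name): name is "scene" or "side" or "wrist"; returns a dict with "image" (384x512x3 uint8, red, green, blue), "mtx" (3x3 intrinsics, pixels), "world_from_camera" (4x4, takes a point from camera to world coordinates); the wrist camera has in their place "T_tool_cam" (4x4, takes a point from camera to tool coordinates, whose origin is the TCP and whose axes are the tool frame's). Camera axes: x right, y down, z forward; pixel columns grow to the right and rows downward; lengths in m; the calibration is good to about 2 mm. A picture is of the moment at which its call begins: read the wrist's pose just before it. There is no depth.
- robot.close_job(): hands the job in, once; it reports no verdict.
The state is a dict: "time": time; "joint_positions": joint angles; "qvel": joint speeds; "joint_torque": joint torques, N m; "tool_pos": TCP position; "ee_rot": TCP orientation; "wrist_force": force on the tool from outside, world axes, zero at the start; "wrist_torque": the same for the moment, N m; "width": finger opening in m.
Only numpy, scipy, OpenCV 4.12 (cv2) and the standard library are available. Lean on these libraries where they do the work, as an engineer would, in place of code of your own. Each camera call takes 0.05 s, during which the arm holds its last target.

## Working session

There is one attempt and no reset: what is moved stays moved. The work goes in short steps, Python scripts to look and compute and a tool call to move; the robot and the scene stay as the last step left them, time stands still between calls to the robot, and variables do not carry over. Pictures are saved under pics/ and viewed, and the job is handed in when it is done.

Besides the shell and the picture viewer there is one more tool, called after "Emit:" by a JSON object that holds its "api" and its "payload", one argument or row to a line. servo_tool: Moves the arm, as the interface text tells. Its arguments: {"type":"object","properties":{"targets":{"type":"string"}},"required":["targets"]}

```bash
ls -la && mkdir -p pics
python3 - <<'E'
from bench import get_obs, vision, robot
import cv2, numpy as np
print(get_obs()); print(robot.tcp_to_grasp)
for n in ["scene","side","wrist"]:
    s=vision.snapshot(n); cv2.imwrite(f"pics/{n}0.png",s["image"][:,:,::-1])
    np.savez(f"pics/{n}0.npz",**{k:v for k,v in s.items() if isinstance(v,np.ndarray)})
    print(n,[ (k,np.round(v,4).tolist()) for k,v in s.items() if k!="image"])
E
```

```text
total 12
drwxr-xr-x  3 agent agent 4096 Dec  6 11:31 .
drwxr-xr-x 23 root  root  4096 Dec  6 11:31 ..
drwxr-xr-x  2 agent agent 4096 Dec  6 11:31 pics
{'time': 0.0, 'joint_positions': array([-1.24508788e+00,  8.79808303e-02,  1.37227401e+00, -1.37747214e-05,
        1.68358697e+00, -1.03066386e-01]), 'qvel': array([ 0.00046084, -0.00295337,  0.00137347, -0.00166323, -0.00030864,
        0.0009765 ]), 'joint_torque': array([ 6.09803701e-04, -3.40177238e+01, -3.02430868e+01,  7.17519829e-02,
        3.28938081e-02, -1.59757396e-04]), 'tool_pos': array([ 0.22849587, -0.49967903,  0.20428004]), 'ee_rot': array([-3.14137487e+00,  2.23863294e-03, -1.14202278e+00]), 'wrist_force': array([-0.24387673,  0.10091291, -0.29503258]), 'wrist_torque': array([-0.00444541,  0.01019916, -0.03134538]), 'width': 0.09371278452967358}
0.0188
scene [('mtx', [[459.9598, 0.0, 259.4433], [0.0, 459.9598, 196.6042], [0.0, 0.0, 1.0]]), ('world_from_camera', [[-0.6507, -0.573, 0.4982, 0.0987], [-0.7593, 0.4876, -0.4309, 0.3203], [0.004, -0.6587, -0.7524, 0.7119], [0.0, 0.0, 0.0, 1.0]])]
side [('mtx', [[468.1364, 0.0, 263.3678], [0.0, 468.1364, 195.1347], [0.0, 0.0, 1.0]]), ('world_from_camera', [[-0.8674, -0.1979, 0.4565, 0.1159], [-0.4973, 0.3184, -0.807, 0.6182], [0.0144, -0.9271, -0.3746, 0.4089], [0.0, 0.0, 0.0, 1.0]])]
wrist [('mtx', [[278.2203, 0.0, 255.3884], [0.0, 278.2203, 191.9118], [0.0, 0.0, 1.0]]), ('T_tool_cam', [[1.0, 0.0007, -0.0015, 0.0005], [-0.0002, 0.9603, 0.2788, -0.0805], [0.0016, -0.2788, 0.9603, -0.1802], [0.0, 0.0, 0.0, 1.0]])]
```

View pics/scene0.png

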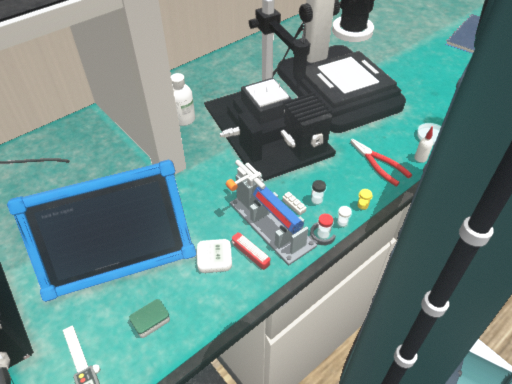

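View pics/side0.png

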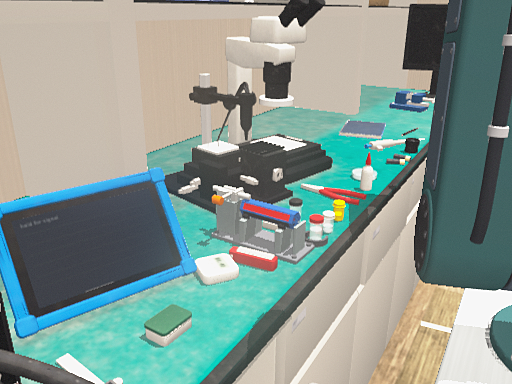

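View pics/wrist0.png

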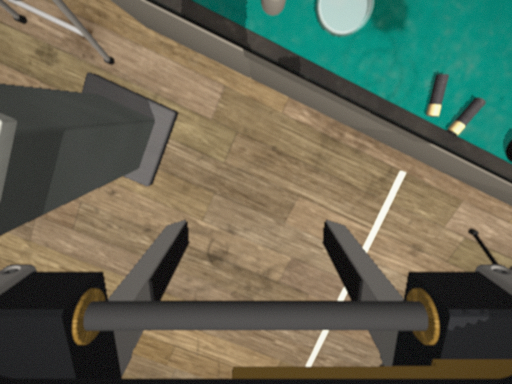

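Run:
```python
import cv2
a=cv2.imread("pics/scene0.png")[150:280,190:390]; cv2.imwrite("pics/c1.png",cv2.resize(a,None,fx=4,fy=4,interpolation=2))
a=cv2.imread("pics/side0.png")[170:290,180:370]; cv2.imwrite("pics/c2.png",cv2.resize(a,None,fx=4,fy=4,interpolation=2))
```

```text
(no output)
```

View pics/c1.png

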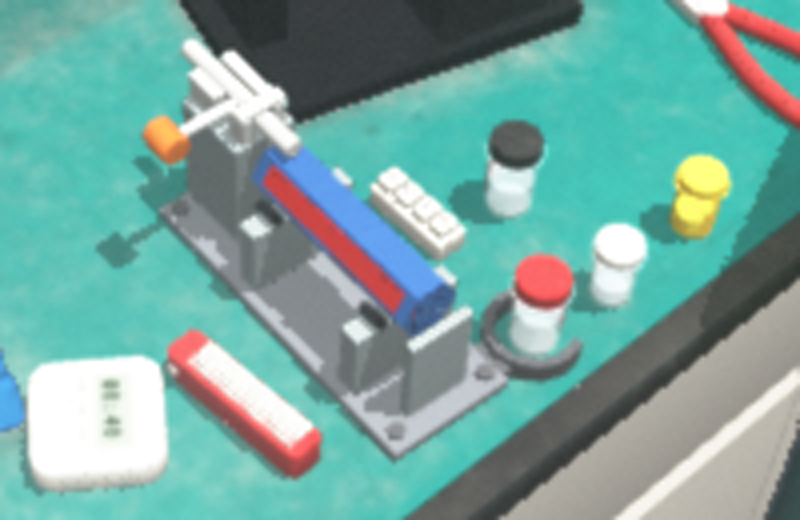

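View pics/c2.png

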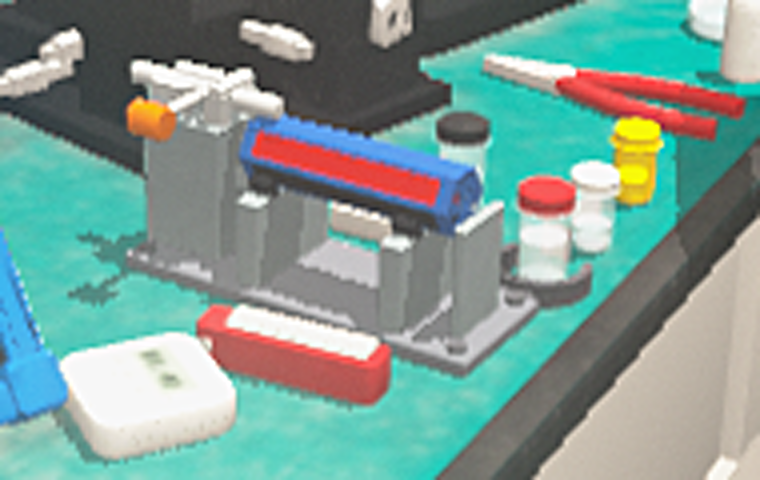

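```bash
cat > h.py <<'E'
import cv2, numpy as np
from scipy.optimize import least_squares
def load(n):
    d=np.load(f"pics/{n}.npz"); return d["image"],d["mtx"],d["world_from_camera"]
def ray(K,T,uv):
    d=T[:3,:3]@np.linalg.solve(K,[uv[0],uv[1],1]); return T[:3,3],d/np.linalg.norm(d)
def plane(K,T,uv,z):
    o,d=ray(K,T,uv); return o+d*(z-o[2])/d[2]
def tri(c1,uv1,c2,uv2):
    A=np.zeros((3,3));b=np.zeros(3);R=[]
    for (K,T),uv in((c1,uv1),(c2,uv2)):
        o,d=ray(K,T,uv);P=np.eye(3)-np.outer(d,d);A+=P;b+=P@o;R.append((P,o))
    p=np.linalg.solve(A,b); return p,[round(1e3*np.linalg.norm(P@(p-o)),1) for P,o in R]
def proj(K,T,p):
    q=T[:3,:3].T@(np.asarray(p)-T[:3,3]); q=K@q; return q[:2]/q[2]
def blob(img,lo,hi,roi):
    x0,y0,x1,y1=roi; h=cv2.cvtColor(img[y0:y1,x0:x1],cv2.COLOR_RGB2HSV)
    m=cv2.inRange(h,np.array(lo),np.array(hi)); n,l,s,c=cv2.connectedComponentsWithStats(m)
    i=1+np.argmax(s[1:,4]); return c[i]+[x0,y0],s[i],(l==i)
E
python3 - <<'E'
from h import *
i1,K1,T1=load("scene0");i2,K2,T2=load("side0");c1=(K1,T1);c2=(K2,T2)
k1=blob(i1,(8,150,120),(18,255,255),(215,165,245,200));k2=blob(i2,(8,150,120),(18,255,255),(200,185,235,215))
print(k1[:2],k2[:2]); print("knob",tri(c1,k1[0],c2,k2[0]))
s=lambda a:(190+a[0]/4-.4,150+a[1]/4-.4); t=lambda a:(180+a[0]/4-.4,170+a[1]/4-.4)
pts={"plateNL":((398,457),(465,373)),"plateNR":((508,380),(543,308)),"plateFL":((162,210),(125,258)),
"redcap":((545,278),(548,195)),"blackcap":((517,142),(464,127)),"whitecap":((620,245),(597,178))}
for k,(a,b) in pts.items(): print(k,*[np.round(v,4) for v in tri(c1,s(a),c2,t(b))], np.round(plane(K1,T1,s(a),.008),4),np.round(plane(K2,T2,t(b),.008),4))
for k,a,b in [("slide",(267,93),(220,147)),("rodtop",(267,52),(207,103)),("scopearm end", (304,47),(246,130)),("slide2",(348,77),(282,143))]:
  print(k,*[np.round(v,4) for v in tri(c1,a,c2,b)])
E
```

```text
(array([231.23728814, 184.88135593]), array([12, 15, 10, 10, 59], dtype=int32)) (array([217.42253521, 200.26760563]), array([12, 10, 12, 10, 71], dtype=int32))
knob (array([ 0.57128656, -0.01894404,  0.08281821]), [np.float64(0.0), np.float64(0.0)])
plateNL [ 4.117e-01 -2.270e-02 -2.000e-04] [0.3 0.3] [ 0.4078 -0.0187  0.008 ] [ 0.4061 -0.0098  0.008 ]
plateNR [ 0.4067 -0.0899  0.0025] [1.1 1.1] [ 0.4055 -0.0867  0.008 ] [ 0.4015 -0.08    0.008 ]
plateFL [ 0.5964 -0.0309  0.0027] [0.6 0.6] [ 0.592  -0.0283  0.008 ] [ 0.5909 -0.0225  0.008 ]
redcap [ 0.419  -0.1198  0.0442] [0.2 0.2] [ 0.4366 -0.1436  0.008 ] [ 0.4489 -0.1929  0.008 ]
blackcap [ 0.4872 -0.1703  0.0453] [0. 0.] [ 0.5089 -0.1978  0.008 ] [ 0.5252 -0.2512  0.008 ]
whitecap [ 0.4135 -0.1668  0.0361] [0.3 0.3] [ 0.427 -0.187  0.008] [ 0.4356 -0.2259  0.008 ]
slide [ 0.7141 -0.2327  0.1082] [0.8 0.8]
rodtop [ 0.7397 -0.2401  0.1999] [10.7 10.7]
scopearm end [ 0.7755 -0.4204  0.1079] [15.7 15.7]
slide2 [ 0.671  -0.455   0.0725] [2.4 2.4]
```

Run:
```python
import cv2
a=cv2.imread("pics/scene0.png")[0:200,190:420]; cv2.imwrite("pics/c3.png",cv2.resize(a,None,fx=3,fy=3,interpolation=2))
a=cv2.imread("pics/side0.png")[10:220,150:370]; cv2.imwrite("pics/c4.png",cv2.resize(a,None,fx=2.8,fy=2.8,interpolation=2))
```

```text
(no output)
```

View pics/c3.png

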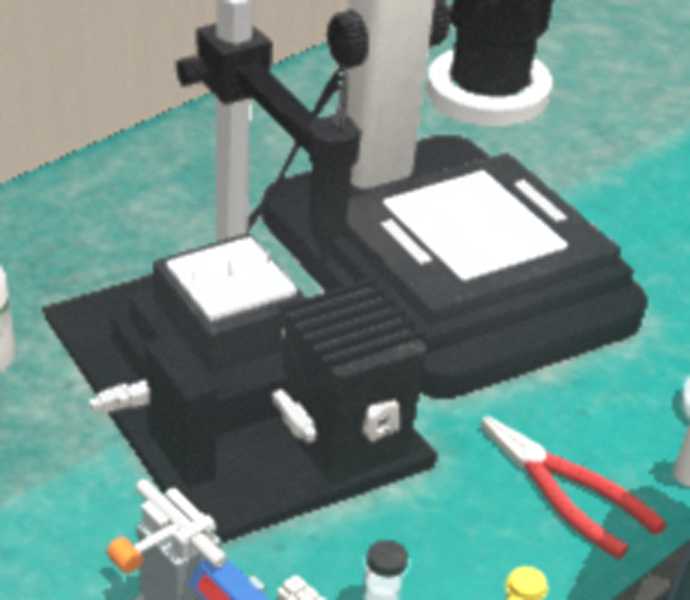

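View pics/c4.png

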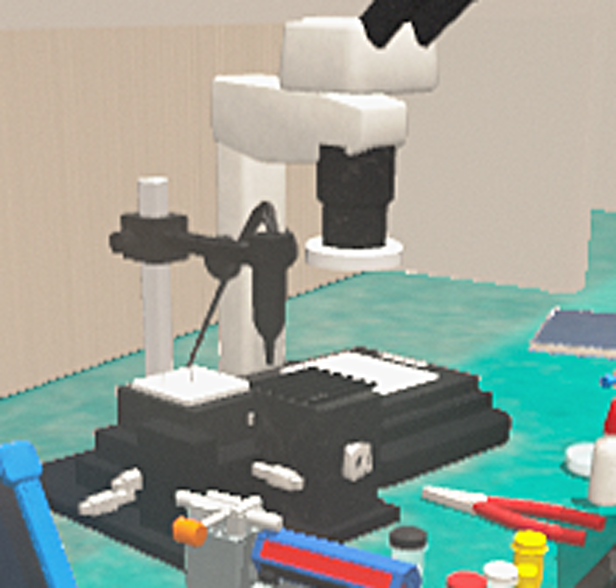

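```bash
cat >> h.py <<'E'
from scipy.spatial.transform import Rotation as Ro
def pose(o): return np.array(o["tool_pos"]), Ro.from_euler("xyz",o["ee_rot"]).as_matrix()
def go(p,R,tp,tR):
    "fractions for a move from p,R to tp,tR"
    return np.round(R.T@(np.asarray(tp)-p)/.25,3), np.round(Ro.from_matrix(R.T@tR).as_rotvec()/np.pi,4)
def E(r,p,y): return Ro.from_euler("xyz",[r,p,y]).as_matrix()
E
python3 - <<'E'
from h import *
from bench import get_obs
p,R=pose(get_obs())
print(go(p,R,[.49,-.06,.27],E(np.pi,0,-.05)))
i1,K1,T1=load("scene0");i2,K2,T2=load("side0");c1=(K1,T1);c2=(K2,T2)
for a,b in [((168,163),(155,171)),((194,255),(194,268))]: print(tri(c1,a,c2,b))
E
```

```text
(array([-1.166, -1.683, -0.259]), array([-3.000e-04,  4.000e-04, -3.476e-01]))
(array([0.63061351, 0.07051318, 0.15324658]), [np.float64(1.2), np.float64(1.2)])
(array([0.53100485, 0.1037851 , 0.01666371]), [np.float64(1.6), np.float64(1.6)])
```

Emit:
{"api": "servo_tool", "payload": {
  "targets": "1 -0.6 -0.85 -0.26 0 0 -0.2;1 -0.6 -0.85 -0.26 0 0 -0.2;1 -0.6 -0.85 -0.26 0 0 -0.2;1 -0.6 -0.85 -0.26 0 0 -0.2;1 -0.6 -0.85 -0.26 0 0 -0.2;1 -0.6 -0.85 -0.26 0 0 -0.2;1 -0.6 -0.85 -0.26 0 0 -0.2"
}}

```text
time: 0.73
tool_pos: [0.3613, -0.272, 0.2722]
ee_rot: [-3.14, -0.003, -0.509]
wrist_force: [0.6, 0.5, 0.8]
width: 0.0942
```

Run:
```python
from h import *
from bench import get_obs
o=get_obs();p,R=pose(o);print(o["time"],p,o["joint_positions"])
print(go(p,R,[.49,-.07,.25],E(np.pi,0,-.05)))
```

```text
0.7333 [ 0.3613433  -0.27199861  0.27220817] [-0.7721666  -0.13713306  1.4591591   0.00189758  1.81725809 -0.26220356]
(array([ 0.055, -0.956,  0.09 ]), array([-0.0002, -0.0009, -0.1463]))
```

Emit:
{"api": "servo_tool", "payload": {
  "targets": "1 0.055 -0.956 0.09 0 0 -0.146;1 0.055 -0.956 0.09 0 0 -0.146;1 0.055 -0.956 0.09 0 0 -0.146;1 0.055 -0.956 0.09 0 0 -0.146;1 0.055 -0.956 0.09 0 0 -0.146;1 0.055 -0.956 0.09 0 0 -0.146;1 0.055 -0.956 0.09 0 0 -0.146;1 0.055 -0.956 0.09 0 0 -0.146;1 0.055 -0.956 0.09 0 0 -0.146;1 0.055 -0.956 0.09 0 0 -0.146"
}}

```text
time: 1.57
tool_pos: [0.4885, -0.0752, 0.2481]
ee_rot: [3.141, -0.0, -0.057]
wrist_force: [0.8, 0.0, -0.4]
width: 0.0942
```

```bash
cat > snap.py <<'E'
import sys,cv2,numpy as np
from bench import get_obs, vision
from h import pose
o=get_obs();p,R=pose(o)
s=vision.snapshot("wrist");T=np.eye(4);T[:3,:3]=R;T[:3,3]=p
np.savez(f"pics/{sys.argv[1]}.npz",image=s["image"],mtx=s["mtx"],world_from_camera=T@s["T_tool_cam"])
cv2.imwrite(f"pics/{sys.argv[1]}.png",cv2.resize(s["image"][:,:,::-1],(768,576),interpolation=2))
print(o["time"],p,o["ee_rot"],o["width"],o["wrist_force"],o["joint_positions"])
E
python3 snap.py w1
```

```text
1.5667 [ 0.48851978 -0.07517246  0.24812996] [ 3.14095835e+00 -2.98249131e-05 -5.67771008e-02] 0.09424224496690287 [ 0.79332063  0.03427059 -0.44799276] [-2.67006086e-01 -4.19976906e-02  1.41875943e+00 -6.25837062e-04
  1.76466934e+00 -2.10349599e-01]
```

View pics/w1.png

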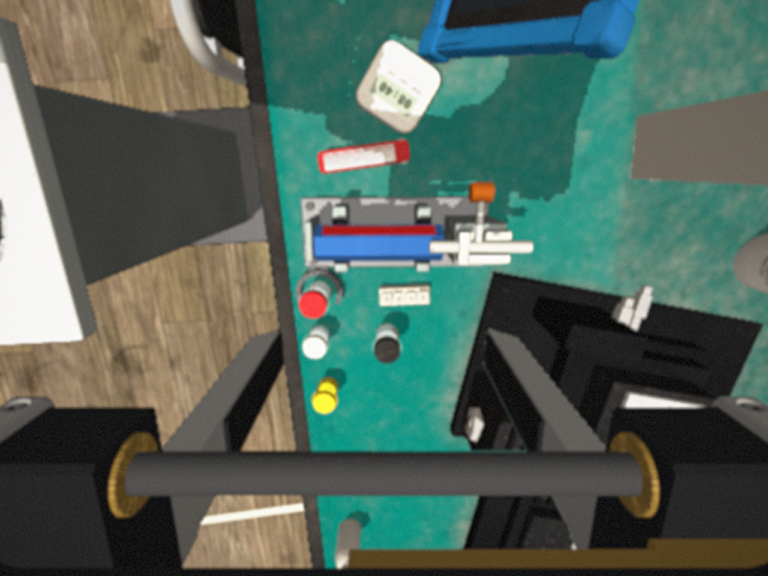

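Run:
```python
from h import *
i,K,T=load("w1")
c=cv2.resize(i[115:195,190:370],None,fx=4,fy=4,interpolation=2); cv2.imwrite("pics/w1c.png",c[:,:,::-1])
h=cv2.cvtColor(i,cv2.COLOR_RGB2HSV);m=cv2.inRange(h,np.array((105,120,90)),np.array((125,255,255)))
m[:115]=0;m[190:]=0;m[:,:195]=0;m[:,310:]=0
cn=max(cv2.findContours(m,0,1)[0],key=cv2.contourArea);r=cv2.minAreaRect(cn);print(r)
for q in cv2.boxPoints(r): print(q,np.round(plane(K,T,q,.078),4))
k=blob(i,(5,150,80),(18,255,255),(300,110,340,145));print(k[:2],plane(K,T,k[0],.087))
```

```text
((252.5, 161.5), (23.0, 87.0), 90.0)
[209. 150.] [ 0.4314 -0.0378  0.078 ]
[296. 150.] [ 0.5405 -0.044   0.078 ]
[296. 173.] [ 0.5401 -0.0735  0.078 ]
[209. 173.] [ 0.4284 -0.0672  0.078 ]
(array([320.94270833, 127.63541667]), array([ 13,  12,  17,  13, 192], dtype=int32)) [ 0.5695225  -0.01765989  0.087     ]
```

View pics/w1c.png

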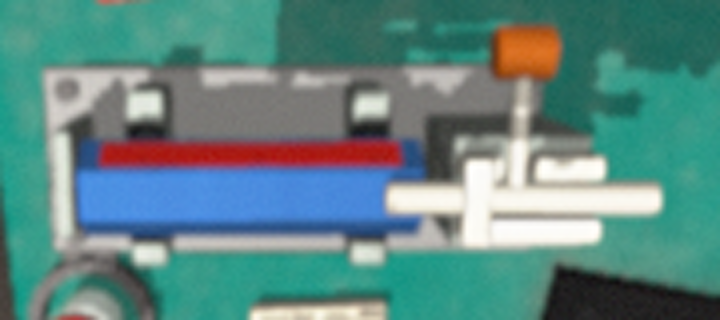

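Run:
```python
from h import *
from bench import get_obs
i,K,T=load("w1")
print(plane(K,T,(319.6,164.1),.085),plane(K,T,(195+190-190,0),.085)*0)
a=plane(K,T,(190+395/4,115+197/4),.085);b=plane(K,T,(190+655/4,115+199/4),.085);d=b-a;print("rod yaw",np.arctan2(d[1],d[0]))
a=plane(K,T,(190+45/4,115+68/4),.008);b=plane(K,T,(190+490/4,115+68/4),.008);d=b-a;print("plate yaw",np.arctan2(d[1],d[0]),a)
o=get_obs();p,R=pose(o)
print(go(p,R,[.5703,-.0183,.13],E(np.pi,0,-.06)))
```

```text
[ 0.56869558 -0.06220201  0.085     ] [0. 0. 0.]
rod yaw -0.06419491457867015
plate yaw -0.05649760503194537 [ 0.41052137 -0.01931648  0.008     ]
(array([ 0.313, -0.247,  0.473]), array([ 0.0002, -0.0001,  0.0009]))
```

Emit:
{"api": "servo_tool", "payload": {
  "targets": "0.45 0.313 -0.247 0.2 0 0 0;0.45 0.313 -0.247 0.2 0 0 0;0.45 0.313 -0.247 0.473 0 0 0;0.45 0.313 -0.247 0.473 0 0 0;0.45 0.313 -0.247 0.473 0 0 0;0.45 0.313 -0.247 0.473 0 0 0;0.45 0.313 -0.247 0.473 0 0 0"
}}

```text
time: 2.2
tool_pos: [0.5709, -0.0181, 0.1318]
ee_rot: [3.141, -0.002, -0.057]
wrist_force: [0.4, -0.2, 0.8]
width: 0.0508
```

```bash
python3 snap.py w2
```

```text
2.2 [ 0.57094299 -0.01808328  0.13176587] [ 3.14097733e+00 -2.22705978e-03 -5.66796229e-02] 0.05084370067960781 [ 0.36576616 -0.21574735  0.76480122] [-1.30632454e-01  1.57928169e-01  1.43877374e+00 -4.49275768e-04
  1.54262431e+00 -7.39399997e-02]
```

View pics/w2.png

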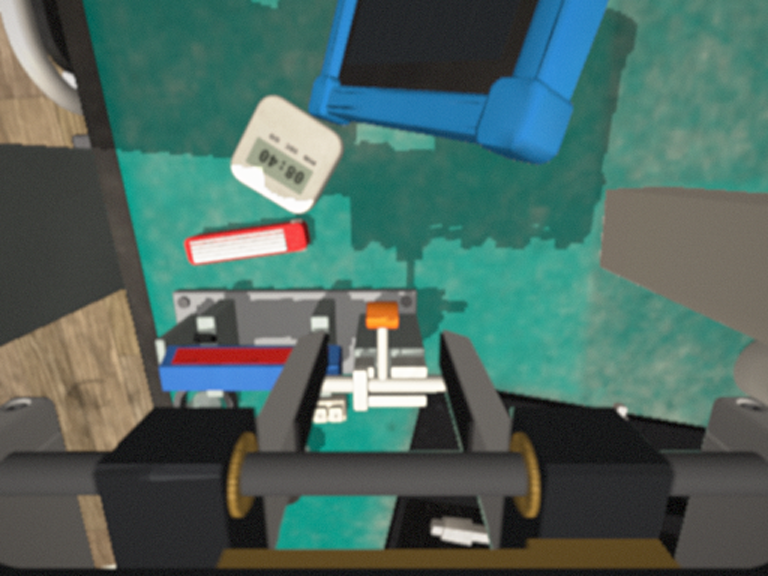

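Run:
```python
from h import *
from bench import get_obs
i,K,T=load("w2")
k=blob(i,(5,150,80),(18,255,255),(230,190,280,230));print(k[:2],plane(K,T,k[0],.088))
kn=plane(K,T,k[0],.088)
p,R=pose(get_obs()); print(go(p,R,[kn[0],kn[1],.066],E(np.pi,0,-.06)))
```

```text
(array([254.51351351, 209.95405405]), array([ 14,  11,  22,  19, 370], dtype=int32)) [ 0.56955153 -0.01815691  0.088     ]
(array([-0.01 ,  0.   ,  0.268]), array([ 0.0002, -0.0016,  0.0011]))
```

Emit:
{"api": "servo_tool", "payload": {
  "targets": "0.45 -0.005 0 0.14 0 0 0;0.45 -0.005 0 0.268 0 0 0;0.45 -0.005 0 0.268 0 0 0;0.45 -0.005 0 0.268 0 0 0;0 -0.005 0 0.268 0 0 0;0 -0.005 0 0.268 0 0 0;0 -0.005 0 0.268 0 0 0;0 -0.005 0 0.268 0 0 0;0 -0.005 0 0.268 0 0 0;0 -0.005 0 0.268 0 0 0"
}}

```text
time: 3.08
tool_pos: [0.5704, -0.0168, 0.0645]
ee_rot: [3.141, -0.003, -0.055]
wrist_force: [0.5, -0.2, 5.0]
width: 0.0175
```

```bash
python3 snap.py w3
```

```text
3.0833 [ 0.57038583 -0.01681673  0.06448355] [ 3.14111684e+00 -3.10835283e-03 -5.48784572e-02] 0.017458879644943477 [ 0.50252562 -0.22111036  5.04058606] [-1.28674383e-01  1.99135228e-01  1.52866517e+00 -2.48521459e-04
  1.41065729e+00 -7.37559430e-02]
```

View pics/w3.png

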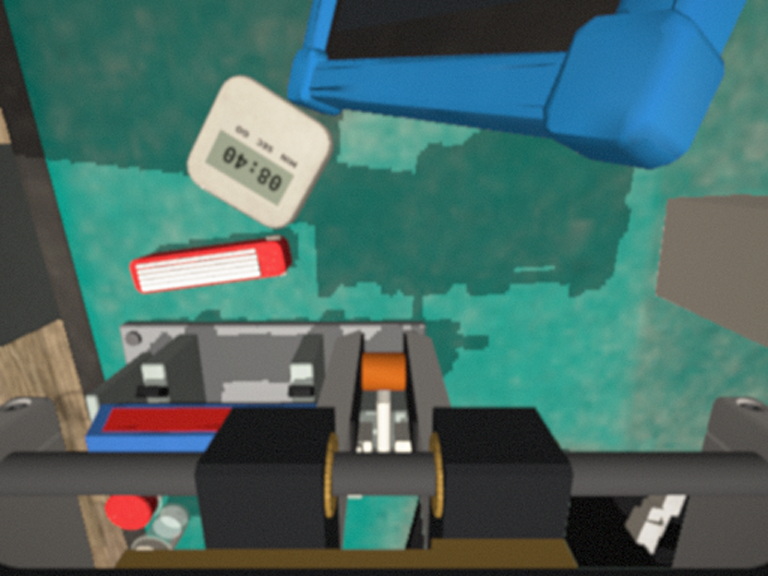

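Emit:
{"api": "servo_tool", "payload": {
  "targets": "0 0 0.001 -0.021 0 0 0;0 0 0.005 -0.042 0 0 0;0 0 0.011 -0.062 0 0 0;0 0 0.02 -0.081 0 0 0;0 0 0.031 -0.099 0 0 0;0 0 0.044 -0.116 0 0 0;0 0 0.058 -0.131 0 0 0;0 0 0.075 -0.144 0 0 0;0 0 0.093 -0.155 0 0 0;0 0 0.112 -0.164 0 0 0;0 0 0.132 -0.17 0 0 0;0 0 0.146 -0.173 0 0 0"
}}

```text
time: 4.13
tool_pos: [0.5683, -0.0498, 0.1077]
ee_rot: [-3.135, -0.002, -0.054]
wrist_force: [1.9, 7.7, 4.5]
width: 0.0178
```

```bash
python3 snap.py w4
python3 - <<'E'
from bench import vision
import cv2
for n in ["scene","side"]:
    a=vision.snapshot(n)["image"][140:290,170:370,::-1]; cv2.imwrite(f"pics/{n}4.png",cv2.resize(a,None,fx=3.5,fy=3.5,interpolation=2))
E
```

```text
4.1333 [ 0.56825763 -0.04975755  0.10773451] [-3.13472067e+00 -2.39575880e-03 -5.35484877e-02] 0.017762341811653464 [1.9314947  7.73128697 4.48613306] [-0.1911343   0.16944007  1.47420354  0.00715536  1.49652034 -0.13811994]
```

View pics/w4.png

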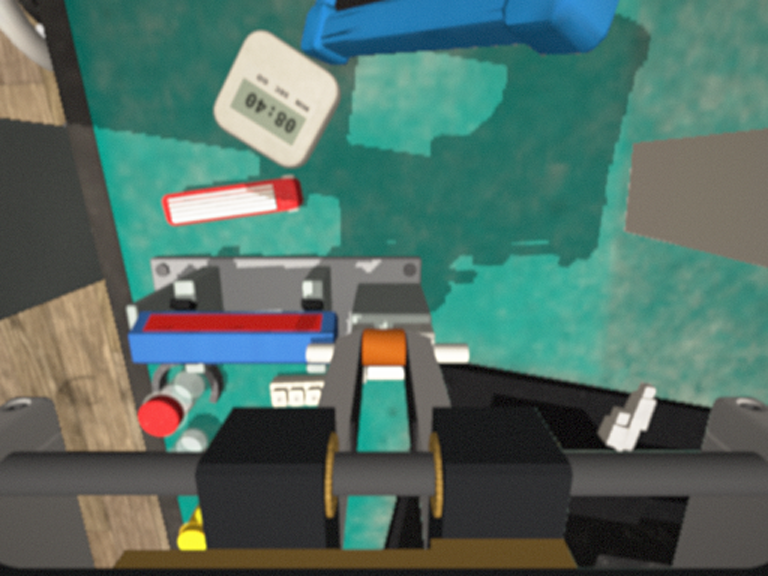

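View pics/side4.png

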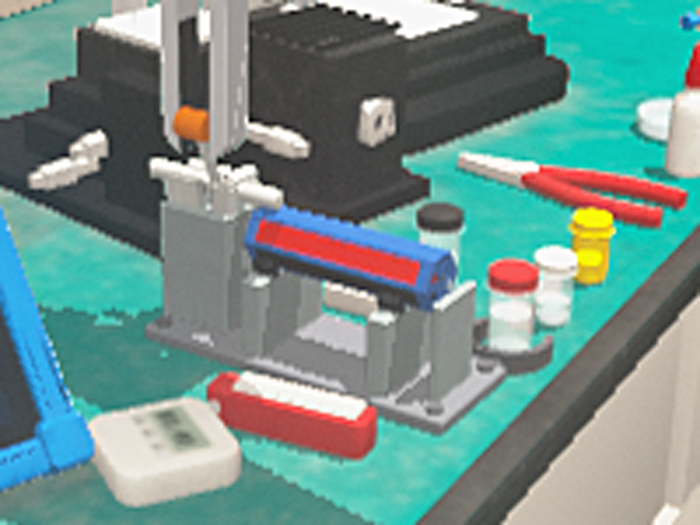

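Emit:
{"api": "servo_tool", "payload": {
  "targets": "0 0.015 0 0 0 0 0;0 0.03 0 0 0 0 0;0 0.045 0 0 0 0 0;0 0.06 0 0 0 0 0;0 0.075 0 0 0 0 0;0 0.09 0 0 0 0 0;0 0.105 0 0 0 0 0;0 0.12 0 0 0 0 0;0 0.13 0 0 0 0 0;0 0.13 0 0 0 0 0;0 0.13 0 0 0 0 0"
}}

```text
time: 5.2
tool_pos: [0.6003, -0.0519, 0.1078]
ee_rot: [-3.136, -0.001, -0.054]
wrist_force: [-0.3, 6.2, 4.7]
width: 0.0175
```

```bash
python3 snap.py w5
```

```text
5.2 [ 0.60029232 -0.05191627  0.10784721] [-3.13632981e+00 -1.37448527e-03 -5.35224273e-02] 0.017477892010159736 [-0.33973658  6.17429182  4.74659628] [-0.18350065  0.23955995  1.39085465  0.00540642  1.51049818 -0.1303058 ]
```

View pics/w5.png

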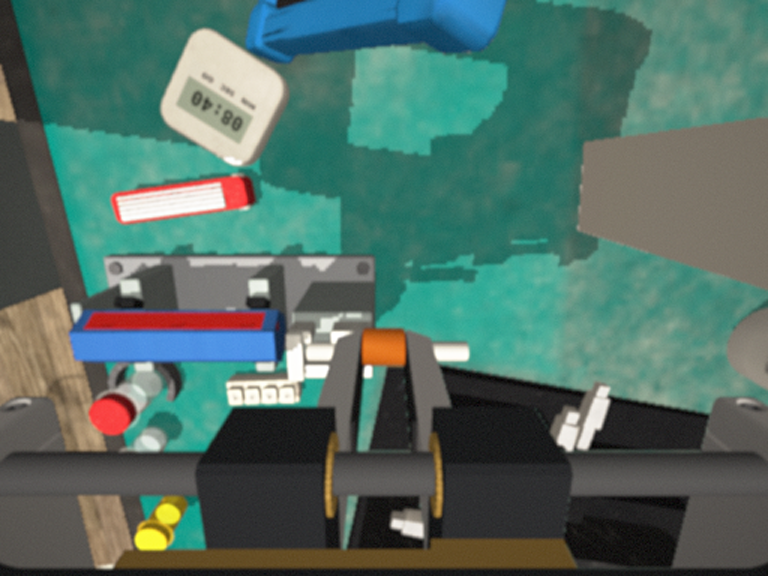

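Emit:
{"api": "servo_tool", "payload": {
  "targets": "0.4 0 0 0 0 0 0;0.4 0 0 0 0 0 0;0.4 0 0 0 0 0 0;0.4 0 0 0 0 0 0;0.4 0 0 -0.1 0 0 0;0.4 0 0 -0.25 0 0 0;0.4 0 0 -0.4 0 0 0;0.4 0 0 -0.4 0 0 0;0.4 0 0 -0.4 0 0 0"
}}

```text
time: 6.0
tool_pos: [0.6011, -0.0555, 0.2095]
ee_rot: [3.14, -0.007, -0.055]
wrist_force: [0.3, -0.0, -0.8]
width: 0.0379
```

```bash
python3 snap.py w6
python3 - <<'E'
from bench import vision
import cv2
for n in ["scene","side"]:
    a=vision.snapshot(n)["image"][140:290,170:370,::-1]; cv2.imwrite(f"pics/{n}6.png",cv2.resize(a,None,fx=3.5,fy=3.5,interpolation=2))
E
```

```text
6.0 [ 0.60114903 -0.05547803  0.20951897] [ 3.14041077 -0.00651494 -0.05544212] 0.03787918136270011 [ 0.28093965 -0.0330948  -0.77139353] [-1.85728647e-01  2.01631904e-01  1.23385374e+00 -3.28179255e-04
  1.69949373e+00 -1.30325877e-01]
```

View pics/w6.png

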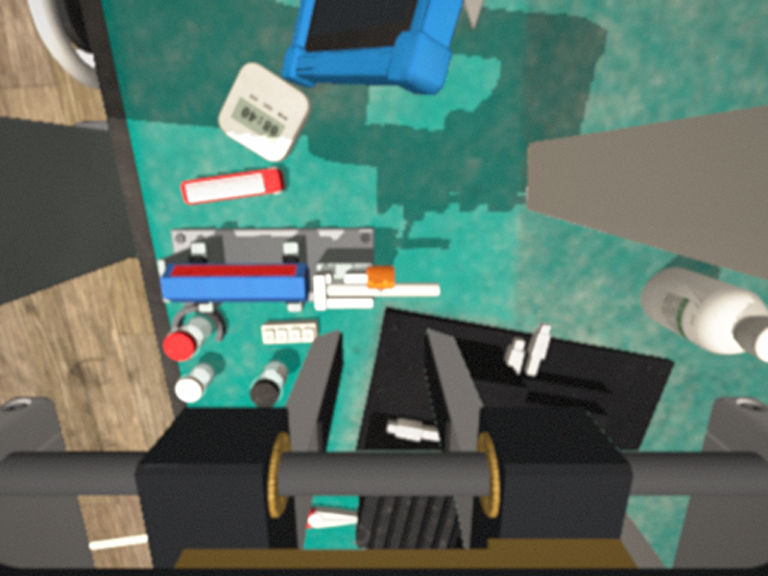

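View pics/side6.png

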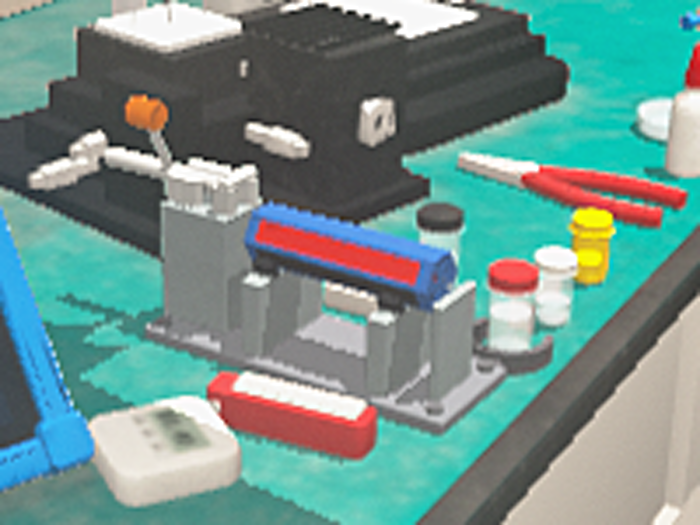

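```bash
cat >> h.py <<'E'
PSI=-.06; X=np.array([np.sin(PSI),-np.cos(PSI),0]);Y=np.array([np.cos(PSI),np.sin(PSI),0]);Z=np.array([0,0,1.])
C0=np.array([.4878,-.0572,0])
def tilt(a): # tool rotated by a (rad) about cradle Y from pointing down, tool x=-X at a=0, tool y=Y
    Rb=np.column_stack([-X,Y,-Z]); return Ro.from_rotvec(a*Y).as_matrix()@Rb
def cr(x,y,z): return C0+x*X+y*Y+z*Z
def incr(p): return np.array([(p-C0)@X,(p-C0)@Y,p[2]])
E
python3 - <<'E'
from h import *
from bench import get_obs
i,K,T=load("w6")
h=cv2.cvtColor(i,cv2.COLOR_RGB2HSV)
m=cv2.inRange(h,np.array((105,100,60)),np.array((125,255,255)));m[:165]=0;m[205:]=0;m[:,:100]=0;m[:,210:]=0
cn=max(cv2.findContours(m,0,1)[0],key=cv2.contourArea);r=cv2.boundingRect(cn);print(r)
x0,y0,w,hh=r
for q in [(x0,y0+hh-1-3),(x0+w,y0+hh-1-3)]: print(q,np.round(1e3*incr(plane(K,T,q,.078)),1))
c=cv2.resize(i[140:220,95:275],None,fx=4,fy=4,interpolation=2); cv2.imwrite("pics/w6c.png",c[:,:,::-1])
p,R=pose(get_obs())
G=cr(0,-.001,.064)
print("A",go(p,R,G+np.array([0,0,.17])+.03*-X,tilt(0)))
E
```

```text
(106, 175, 100, 27)
(106, 198) [  9.  -61.6  78. ]
(206, 198) [ 8.7 55.3 78. ]
A (array([-0.446, -0.086, -0.119]), array([-0.001 ,  0.0008, -0.4985]))
```

View pics/w6c.png

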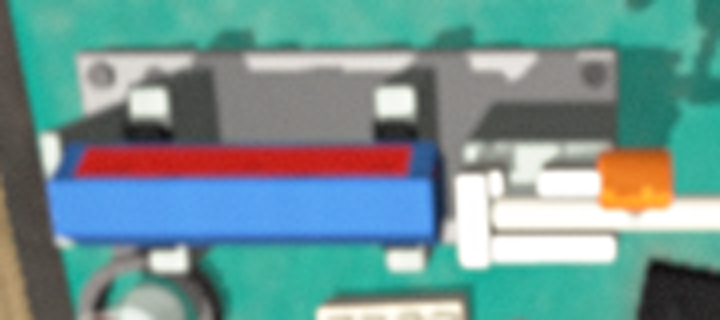

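Run:
```python
from h import *
i,K,T=load("w6")
for a in [(51,180),(51,240),(434,180),(434,240)]: print(np.round(1e3*incr(plane(K,T,(95+a[0]/4-.4,140+a[1]/4-.4),.078)),1))
i,K,T=load("w1")
for a in [(78,168),(78,231),(421,168),(421,231)]: print(np.round(1e3*incr(plane(K,T,(190+a[0]/4-.4,115+a[1]/4-.4),.078)),1))
```

```text
[ -7.2 -57.7  78. ]
[ 11.  -60.3  78. ]
[-7.5 52.7 78. ]
[10.7 51.8 78. ]
[ -7.7 -57.6  78. ]
[ 12.7 -58.5  78. ]
[-8.1 50.8 78. ]
[12.3 51.6 78. ]
```

Emit:
{"api": "servo_tool", "payload": {
  "targets": "0.6 -0.44 -0.09 -0.12 0 0 -0.498;0.6 -0.44 -0.09 -0.12 0 0 -0.498;0.6 -0.44 -0.09 -0.12 0 0 -0.498;0.6 -0.44 -0.09 -0.12 0 0 -0.498;0.6 -0.44 -0.09 -0.12 0 0 -0.498;0.6 -0.44 -0.09 -0.12 0 0 -0.498;0.6 -0.44 -0.09 -0.12 0 0 -0.498;0.6 -0.44 -0.09 -0.12 0 0 -0.498;0.6 -0.44 -0.09 -0.12 0 0 -0.498;0.6 -0.44 -0.09 -0.12 0 0 -0.498;0.6 -0.44 -0.09 -0.12 0 0 -0.498;0.6 -0.44 -0.09 -0.12 0 0 -0.498"
}}

```text
time: 7.15
tool_pos: [0.4901, -0.0262, 0.2334]
ee_rot: [-3.137, -0.0, 1.451]
wrist_force: [0.5, -0.5, -0.5]
width: 0.0564
```

Run:
```python
from h import *
from bench import get_obs
o=get_obs();p,R=pose(o);print(o["time"],p,o["ee_rot"],o["joint_positions"])
tR=tilt(-np.pi/6); G=cr(.001,-.003,.064)
for d in (.09,0):
  tp=G-(d)*tR[:,2]+.0188*tR[:,2]; print(d,tp,go(p,R,tp,tR))
```

```text
7.15 [ 0.49007073 -0.02624191  0.23340873] [-3.13682070e+00 -8.53568370e-05  1.45108036e+00] [-1.68973936e-01 -4.54054133e-02  1.45092402e+00 -1.51899296e-04
  1.74084442e+00 -1.62007984e+00]
0.09 [ 0.48688015 -0.02248237  0.12566101] (array([ 0.013, -0.012,  0.431]), array([-0.0065, -0.1667, -0.0182]))
0 [ 0.48418177 -0.06740139  0.04771872] (array([-0.166, -0.   ,  0.743]), array([-0.0065, -0.1667, -0.0182]))
```

Emit:
{"api": "servo_tool", "payload": {
  "targets": "0.6 0.013 -0.012 0.1 -0.006 -0.08 -0.018;0.6 0.013 -0.012 0.2 -0.006 -0.167 -0.018;0.6 0.013 -0.012 0.3 -0.006 -0.167 -0.018;0.6 0.013 -0.012 0.43 -0.006 -0.167 -0.018;0.6 0.013 -0.012 0.43 -0.006 -0.167 -0.018;0.6 0.013 -0.012 0.43 -0.006 -0.167 -0.018;0.6 0.013 -0.012 0.43 -0.006 -0.167 -0.018;0.6 0.013 -0.012 0.43 -0.006 -0.167 -0.018"
}}

```text
time: 7.82
tool_pos: [0.4891, -0.0232, 0.1292]
ee_rot: [3.136, 0.524, 1.5]
wrist_force: [-0.2, -0.1, 0.3]
width: 0.0567
```

```bash
cat > st.py <<'E'
from h import *
from bench import get_obs
import sys
o=get_obs();p,R=pose(o);print(o["time"],p,o["ee_rot"],o["joint_positions"].round(2),o["width"])
a=np.radians(float(sys.argv[1])); tR=tilt(a)
g=p-.0188*R[:,2]; print("grasp in cradle mm",(1e3*incr(g)).round(1))
for s in sys.argv[2:]:
  x,y,z=[float(v)/1e3 for v in s.split(",")]
  print(s,go(p,R,cr(x,y,z)+.0188*tR[:,2],tR))
E
python3 st.py -30 1,-3,64 1,-3,100; python3 snap.py w7
```

```text
7.8167 [ 0.48910689 -0.02318518  0.12921598] [3.13581919 0.52426887 1.50017032] [ 0.19  0.08  1.62 -0.51  1.57 -1.28] 0.05669916131991476
grasp in cradle mm [-43.4  -0.7 145.5]
1,-3,64 (array([ 0.009, -0.009,  0.371]), array([ 0.0001,  0.0002, -0.0029]))
1,-3,100 (array([-0.063, -0.009,  0.247]), array([ 0.0001,  0.0002, -0.0029]))
7.8167 [ 0.48910689 -0.02318518  0.12921598] [3.13581919 0.52426887 1.50017032] 0.05669916131991476 [-0.22337218 -0.09673693  0.29892082] [ 0.18686405  0.08340648  1.62287763 -0.5069841   1.57463892 -1.28069576]
```

View pics/w7.png

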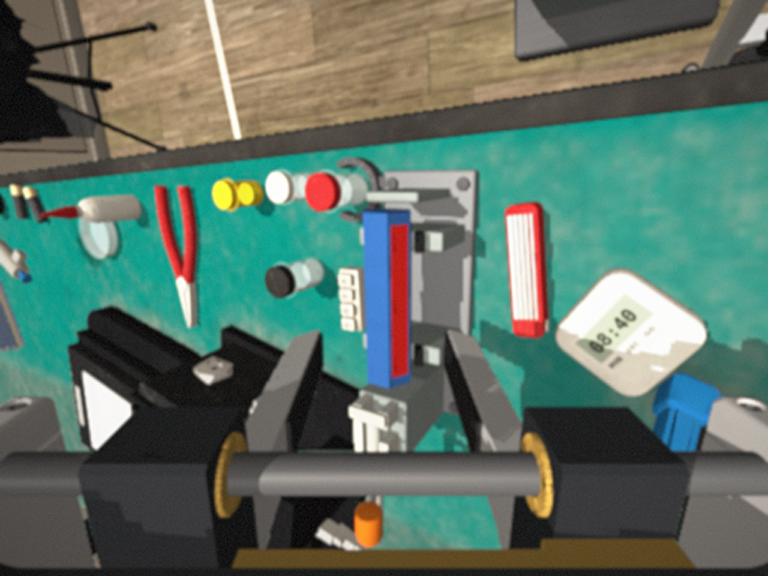

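Emit:
{"api": "servo_tool", "payload": {
  "targets": "0.6 0.009 -0.009 0.06 0 0 -0.003;0.6 0.009 -0.009 0.12 0 0 -0.003;0.6 0.009 -0.009 0.18 0 0 -0.003;0.6 0.009 -0.009 0.24 0 0 -0.003;0.6 0.009 -0.009 0.3 0 0 -0.003;0.6 0.009 -0.009 0.34 0 0 -0.003;0.6 0.009 -0.009 0.371 0 0 -0.003;0.6 0.009 -0.009 0.371 0 0 -0.003;0.6 0.009 -0.009 0.371 0 0 -0.003"
}}

```text
time: 8.62
tool_pos: [0.484, -0.0675, 0.0477]
ee_rot: [-3.142, 0.525, 1.511]
wrist_force: [-0.1, -0.8, -0.4]
width: 0.0564
```

```bash
python3 st.py -30 1,-3,64; python3 snap.py w8;python3 - <<'E'
from bench import vision
import cv2
for n in ["side"]:
    a=vision.snapshot(n)["image"][140:290,170:370,::-1]; cv2.imwrite(f"pics/{n}8.png",cv2.resize(a,None,fx=3.5,fy=3.5,interpolation=2))
E
```

```text
8.6167 [ 0.4839614  -0.06748749  0.04770811] [-3.14150247  0.52470595  1.51085065] [ 0.1   0.13  1.75 -0.53  1.39 -1.28] 0.05635692099383388
grasp in cradle mm [ 1.1 -3.2 64. ]
1,-3,64 (array([ 0.   ,  0.001, -0.   ]), array([-0.    ,  0.0004,  0.    ]))
8.6167 [ 0.4839614  -0.06748749  0.04770811] [-3.14150247  0.52470595  1.51085065] 0.05635692099383388 [-0.1360818  -0.80802314 -0.36761283] [ 0.10266589  0.12694481  1.75036504 -0.5269469   1.38601009 -1.27690946]
```

View pics/w8.png

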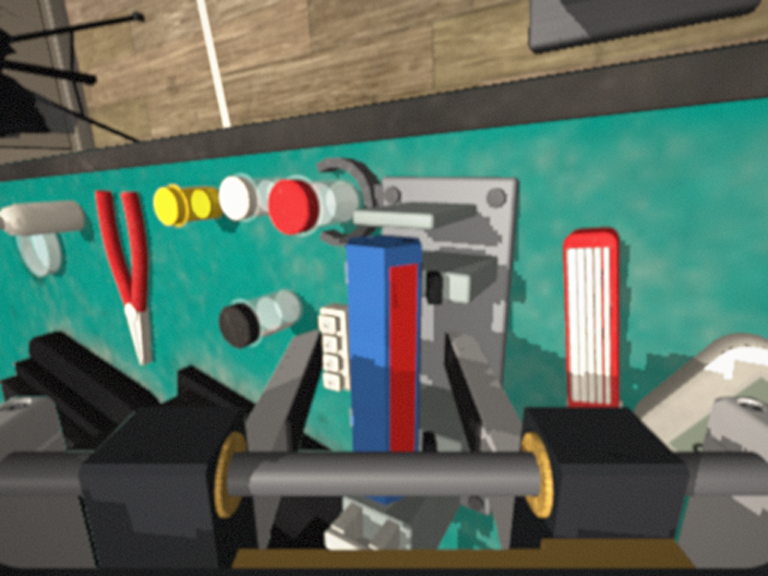

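View pics/side8.png

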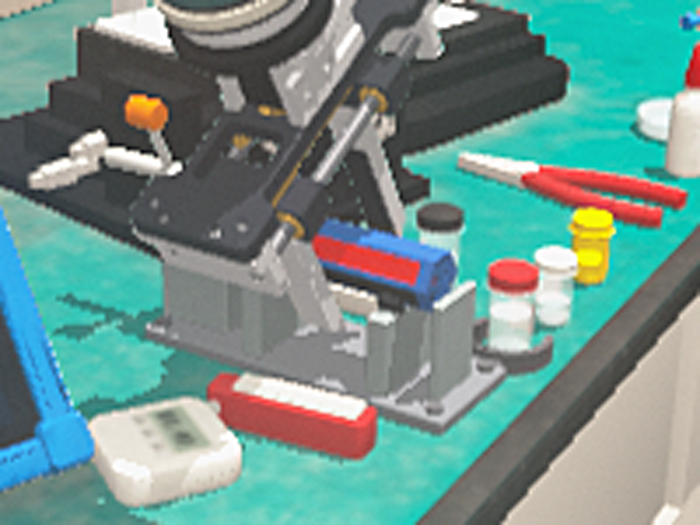

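Emit:
{"api": "servo_tool", "payload": {
  "targets": "0.4 0 0 0 0 0 0;0.35 0 0 0 0 0 0;0 0 0 0 0 0 0;0 0 0 0 0 0 0;0 0 0 0 0 0 0;0 0 0 0 0 0 0;0 0 0 0 0 0 0"
}}

```text
time: 9.3
tool_pos: [0.4837, -0.0672, 0.0474]
ee_rot: [-3.141, 0.525, 1.513]
wrist_force: [-0.2, -0.4, 1.6]
width: 0.0277
```

```bash
python3 st.py -30 1,-3,64 1,-3,96; python3 snap.py w9
```

```text
9.3 [ 0.48374655 -0.06720515  0.04738431] [-3.14055368  0.52548446  1.51258751] [ 0.1   0.13  1.75 -0.53  1.39 -1.28] 0.027658227426719386
grasp in cradle mm [ 0.8 -3.4 63.6]
1,-3,64 (array([-0.001,  0.002, -0.001]), array([-0.    ,  0.0006,  0.0005]))
1,-3,96 (array([-0.065,  0.002, -0.112]), array([-0.    ,  0.0006,  0.0005]))
9.3 [ 0.48374655 -0.06720515  0.04738431] [-3.14055368  0.52548446  1.51258751] 0.027658227426719386 [-0.23200175 -0.4190355   1.58669566] [ 0.10372345  0.12735513  1.75093551 -0.52761826  1.3859703  -1.27688831]
```

View pics/w9.png

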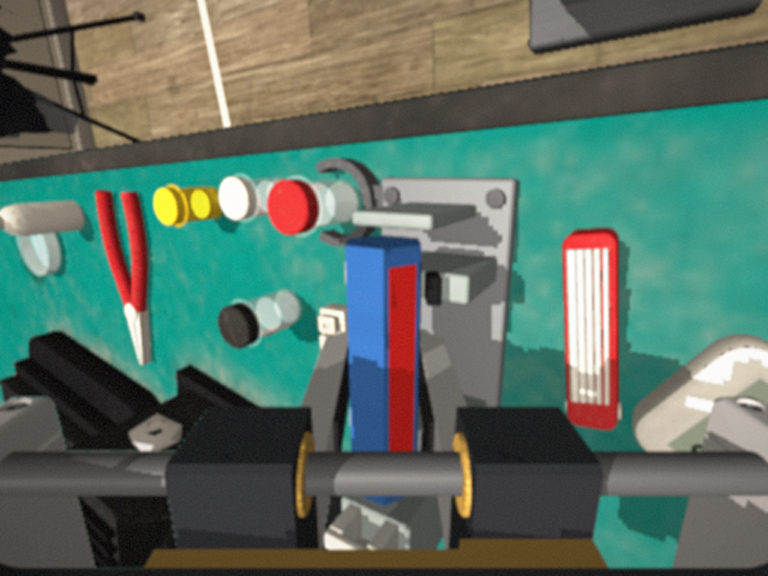

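Emit:
{"api": "servo_tool", "payload": {
  "targets": "0 -0.008 0 -0.014 0 0 0;0 -0.016 0 -0.028 0 0 0;0 -0.024 0 -0.042 0 0 0;0 -0.032 0 -0.055 0 0 0;0 -0.04 0 -0.069 0 0 0;0 -0.048 0 -0.083 0 0 0;0 -0.056 0 -0.097 0 0 0;0 -0.064 0 -0.111 0 0 0;0 -0.064 0 -0.111 0 0 0;0 -0.064 0 -0.111 0 0 0"
}}

```text
time: 10.18
tool_pos: [0.4839, -0.0669, 0.0794]
ee_rot: [-3.141, 0.525, 1.512]
wrist_force: [-0.6, -0.0, -0.8]
width: 0.0279
```

```bash
python3 st.py 30 1,-3,96; python3 snap.py w10;python3 - <<'E'
from bench import vision
import cv2
for n in ["side"]:
    a=vision.snapshot(n)["image"][140:290,170:370,::-1]; cv2.imwrite(f"pics/{n}10.png",cv2.resize(a,None,fx=3.5,fy=3.5,interpolation=2))
E
python3 -c "
import numpy as np
for k in range(1,12):
  f=np.radians(60*k/11);print(round(.0188*np.sin(f)/.25,4),round(.0188*(np.cos(f)-1)/.25,4),round(f/np.pi,4))"
```

```text
10.1833 [ 0.48387556 -0.06694673  0.0794487 ] [-3.14110642  0.52479601  1.51222677] [ 0.1   0.09  1.72 -0.52  1.44 -1.31] 0.027872838417149638
grasp in cradle mm [ 0.5 -3.3 95.7]
1,-3,96 (array([ 0.063,  0.001, -0.038]), array([-1.000e-04,  3.337e-01,  4.000e-04]))
10.1833 [ 0.48387556 -0.06694673  0.0794487 ] [-3.14110642  0.52479601  1.51222677] 0.027872838417149638 [-0.60315063 -0.03195285 -0.79429398] [ 0.10383993  0.09243898  1.71872169 -0.52174255  1.44358595 -1.31060322]
0.0071 -0.0003 0.0303
0.0142 -0.0014 0.0606
0.0212 -0.003 0.0909
0.0279 -0.0054 0.1212
0.0345 -0.0084 0.1515
0.0407 -0.0119 0.1818
0.0465 -0.0161 0.2121
0.0519 -0.0208 0.2424
0.0568 -0.026 0.2727
0.0613 -0.0316 0.303
0.0651 -0.0376 0.3333
```

View pics/w10.png

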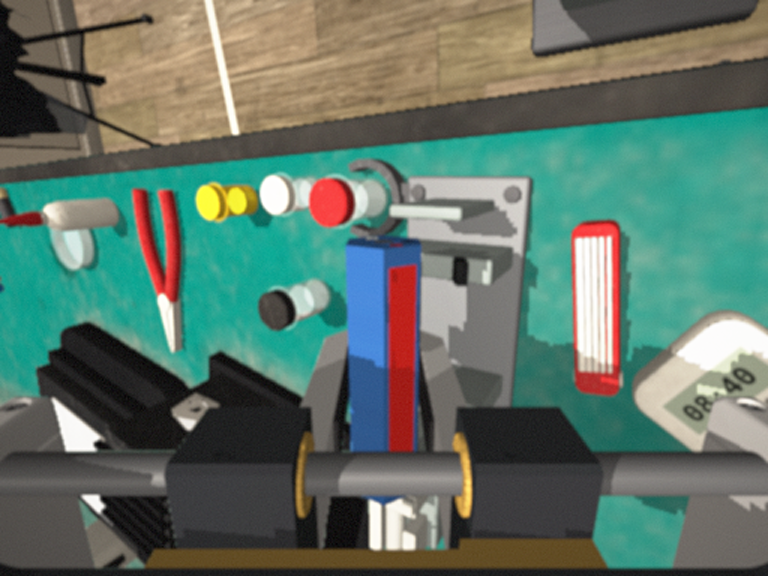

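View pics/side10.png

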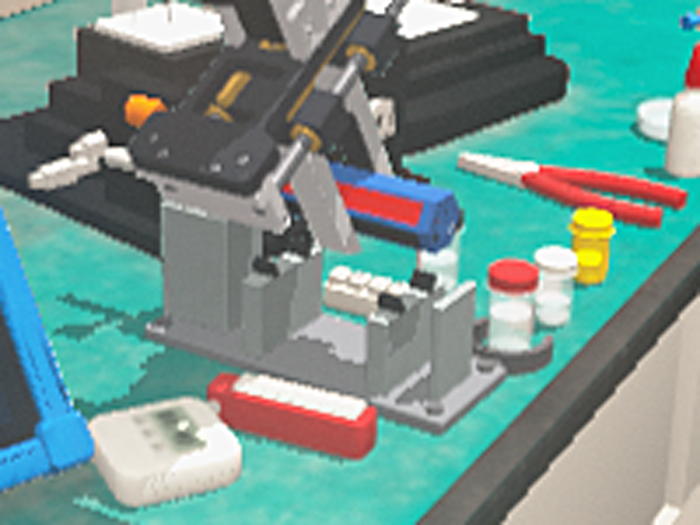

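Emit:
{"api": "servo_tool", "payload": {
  "targets": "0 0.007 0 0 0 0.03 0;0 0.014 0 -0.001 0 0.061 0;0 0.021 0 -0.003 0 0.091 0;0 0.028 0 -0.005 0 0.121 0;0 0.034 0 -0.008 0 0.152 0;0 0.041 0 -0.012 0 0.182 0;0 0.047 0 -0.016 0 0.212 0;0 0.052 0 -0.021 0 0.242 0;0 0.057 0 -0.026 0 0.273 0;0 0.061 0 -0.032 0 0.303 0;0 0.065 0 -0.038 0 0.333 0;0 0.065 0 -0.038 0 0.333 0"
}}

```text
time: 11.28
tool_pos: [0.4835, -0.0508, 0.0766]
ee_rot: [-3.134, -0.523, 1.504]
wrist_force: [-0.2, -1.5, -2.4]
width: 0.028
```

```bash
python3 st.py 30 0.5,-3,96 0.5,-3,64.5 ; python3 snap.py w11;python3 - <<'E'
from bench import vision
import cv2
for n in ["scene","side"]:
    a=vision.snapshot(n)["image"][140:290,170:370,::-1]; cv2.imwrite(f"pics/{n}11.png",cv2.resize(a,None,fx=3.5,fy=3.5,interpolation=2))
E
```

```text
11.2833 [ 0.48346654 -0.05080734  0.07663253] [-3.1343804 -0.5225214  1.5038616] [-0.55  0.14  1.68  0.45  1.6  -2.11] 0.02802105247492384
grasp in cradle mm [ 3.3 -4.6 92.9]
0.5,-3,96 (array([ 0.016,  0.007, -0.005]), array([-0.0012,  0.0003, -0.0019]))
0.5,-3,64.5 (array([-0.047,  0.008,  0.104]), array([-0.0012,  0.0003, -0.0019]))
11.2833 [ 0.48346654 -0.05080734  0.07663253] [-3.1343804 -0.5225214  1.5038616] 0.02802105247492384 [-0.15713461 -1.54387402 -2.41274686] [-0.55191708  0.13577337  1.67584248  0.45368899  1.5962681  -2.10774961]
```

View pics/w11.png

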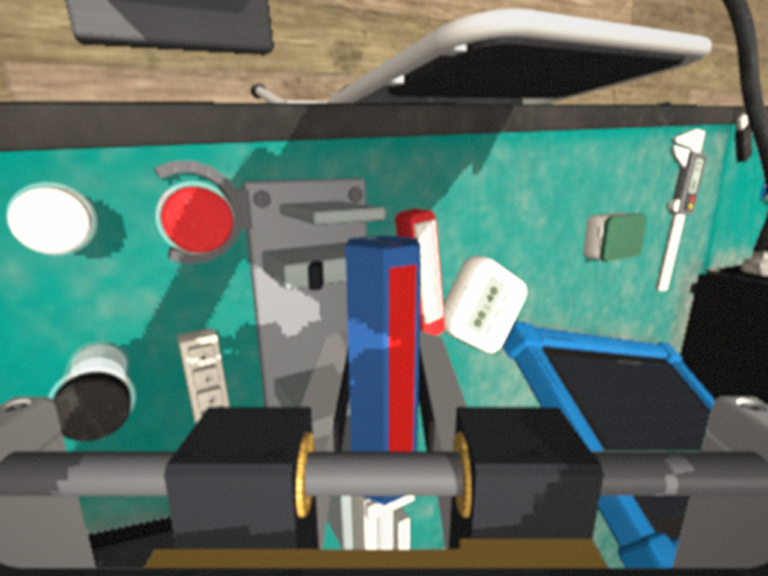

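View pics/side11.png

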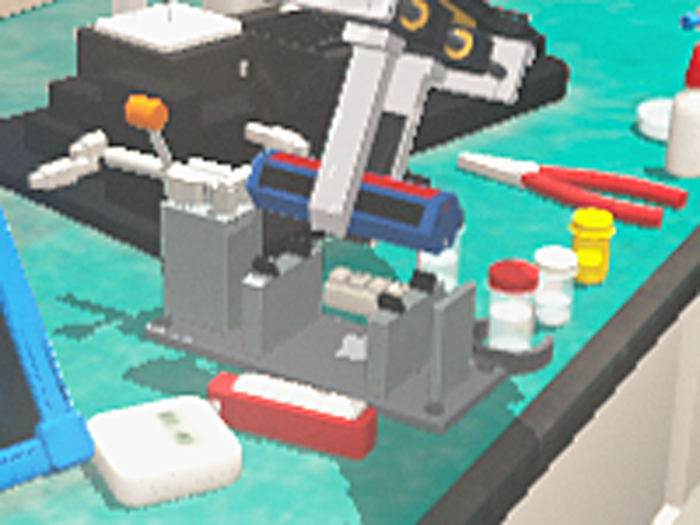

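View pics/scene11.png

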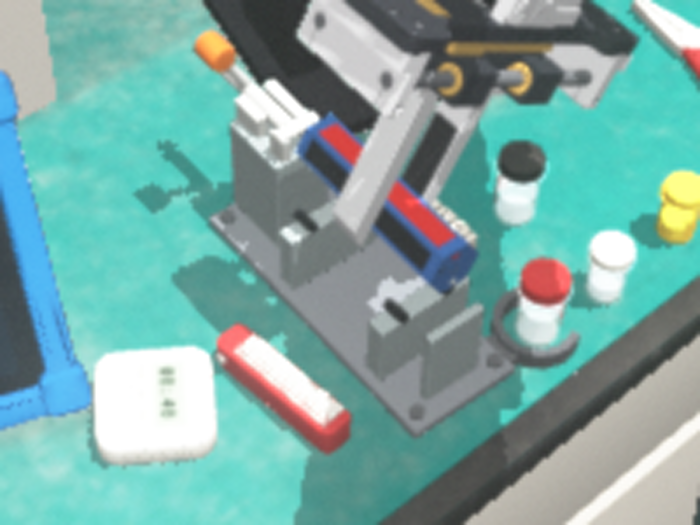

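Emit:
{"api": "servo_tool", "payload": {
  "targets": "0 0 0 0 0 0 0;0 0 0 0 0 0 0"
}}

```text
time: 11.6
tool_pos: [0.485, -0.0474, 0.0798]
ee_rot: [-3.142, -0.519, 1.514]
wrist_force: [-0.4, 0.1, -1.9]
width: 0.0275
```

```bash
python3 st.py 30 0.5,-3,80 0.5,-3,64.5
```

```text
11.6 [ 0.48496064 -0.04736904  0.07978462] [-3.14152481 -0.51941202  1.51401717] [-0.54  0.13  1.67  0.45  1.6  -2.11] 0.027535888224631443
grasp in cradle mm [-0.3 -3.4 96.1]
0.5,-3,80 (array([-0.034,  0.002,  0.054]), array([-0.0005,  0.0013,  0.0009]))
0.5,-3,64.5 (array([-0.065,  0.002,  0.108]), array([-0.0005,  0.0013,  0.0009]))
```

Emit:
{"api": "servo_tool", "payload": {
  "targets": "0 -0.008 0 0.013 0 0.001 0;0 -0.016 0 0.027 0 0.001 0;0 -0.024 0.002 0.04 0 0.001 0;0 -0.033 0.002 0.054 0 0.001 0;0 -0.041 0.002 0.068 0 0.001 0;0 -0.049 0.002 0.082 0 0.001 0;0 -0.057 0.002 0.095 0 0.001 0;0 -0.064 0.002 0.107 0 0.001 0;0 -0.064 0.002 0.107 0 0.001 0;0 -0.064 0.002 0.107 0 0.001 0"
}}

```text
time: 12.43
tool_pos: [0.4852, -0.0489, 0.0479]
ee_rot: [-3.14, -0.524, 1.511]
wrist_force: [0.0, 0.3, -2.1]
width: 0.028
```

```bash
python3 st.py 30 0.5,-3,64 0.5,-3,63 ; python3 snap.py w12;python3 - <<'E'
from bench import vision
import cv2
for n in ["side"]:
    a=vision.snapshot(n)["image"][140:290,170:370,::-1]; cv2.imwrite(f"pics/{n}12.png",cv2.resize(a,None,fx=3.5,fy=3.5,interpolation=2))
E
```

```text
12.4333 [ 0.48517135 -0.04887813  0.04785881] [-3.1399898  -0.52424784  1.51102297] [-0.55  0.17  1.7   0.46  1.54 -2.14] 0.028044475247905373
grasp in cradle mm [ 1.3 -3.1 64.1]
0.5,-3,64 (array([0.002, 0.   , 0.002]), array([-0.0005, -0.0002,  0.0001]))
0.5,-3,63 (array([0.   , 0.001, 0.005]), array([-0.0005, -0.0002,  0.0001]))
12.4333 [ 0.48517135 -0.04887813  0.04785881] [-3.1399898  -0.52424784  1.51102297] 0.028044475247905373 [ 0.04315733  0.31340805 -2.10039178] [-0.54857499  0.16711239  1.70376949  0.45714696  1.54078495 -2.13713738]
```

View pics/w12.png

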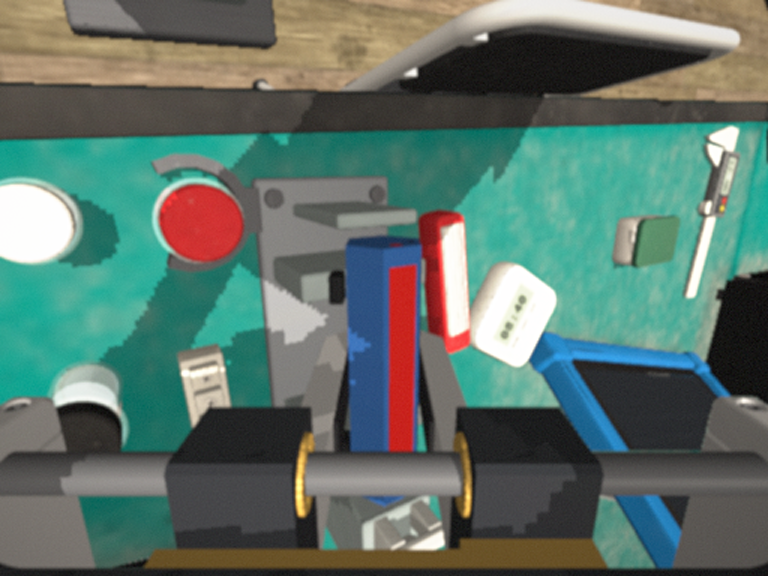

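View pics/side12.png

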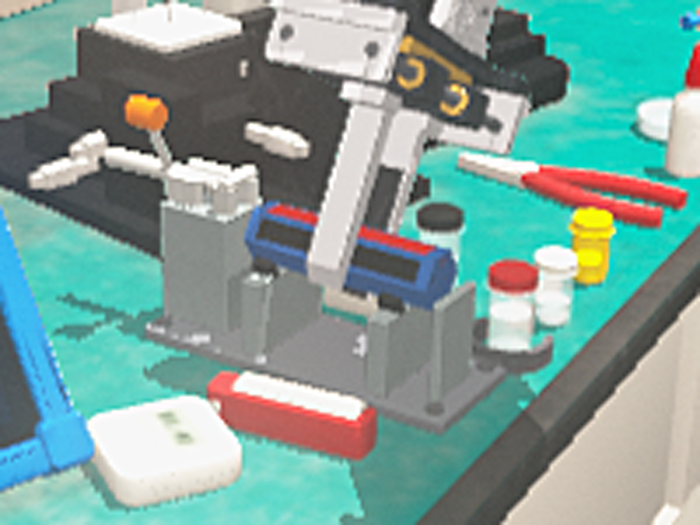

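Emit:
{"api": "servo_tool", "payload": {
  "targets": "0 -0.001 0 0.003 0 0 0;0 -0.001 0 0.004 0 0 0;0 -0.001 0 0.004 0 0 0;0 -0.001 0 0.004 0 0 0"
}}

```text
time: 12.87
tool_pos: [0.4854, -0.0487, 0.0474]
ee_rot: [-3.141, -0.524, 1.512]
wrist_force: [-0.4, -0.6, 0.2]
width: 0.0279
```

```bash
python3 st.py 30 0.5,-3,64
```

```text
12.8667 [ 0.48540302 -0.04874317  0.04738269] [-3.14093664 -0.52388077  1.51162225] [-0.55  0.17  1.7   0.46  1.54 -2.14] 0.027938647311723432
grasp in cradle mm [ 1.1 -2.9 63.7]
0.5,-3,64 (array([ 0.003, -0.   ,  0.   ]), array([-0.0003, -0.0001,  0.0002]))
```

Emit:
{"api": "servo_tool", "payload": {
  "targets": "0.4 0 0 0 0 0 0;0.6 0 0 0 0 0 0;0.6 0 0 0 0 0 0;0.6 0 0 0 0 0 0;0.6 0 0 0 0 0 0"
}}

```text
time: 13.28
tool_pos: [0.4852, -0.0484, 0.047]
ee_rot: [-3.14, -0.524, 1.511]
wrist_force: [-0.3, -0.1, 0.9]
width: 0.0555
```

```bash
python3 st.py 30 0.5,-3,64; python3 snap.py w13;python3 - <<'E'
from bench import vision
import cv2
for n in ["side"]:
    a=vision.snapshot(n)["image"][140:290,170:370,::-1]; cv2.imwrite(f"pics/{n}13.png",cv2.resize(a,None,fx=3.5,fy=3.5,interpolation=2))
E
```

```text
13.2833 [ 0.48522244 -0.04843701  0.04703315] [-3.14025714 -0.52443604  1.51133415] [-0.55  0.17  1.7   0.46  1.54 -2.14] 0.05549369170992102
grasp in cradle mm [ 0.8 -3.1 63.3]
0.5,-3,64 (array([ 0.002,  0.   , -0.002]), array([-0.0005, -0.0003,  0.0001]))
13.2833 [ 0.48522244 -0.04843701  0.04703315] [-3.14025714 -0.52443604  1.51133415] 0.05549369170992102 [-0.29682331 -0.10656783  0.9122803 ] [-0.54793479  0.1677555   1.70493755  0.45756298  1.53889663 -2.13766511]
```

View pics/w13.png

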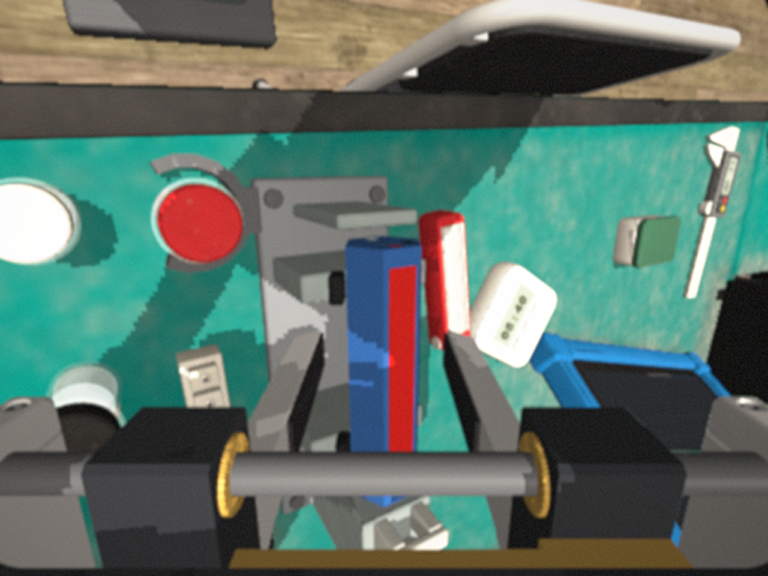

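View pics/side13.png

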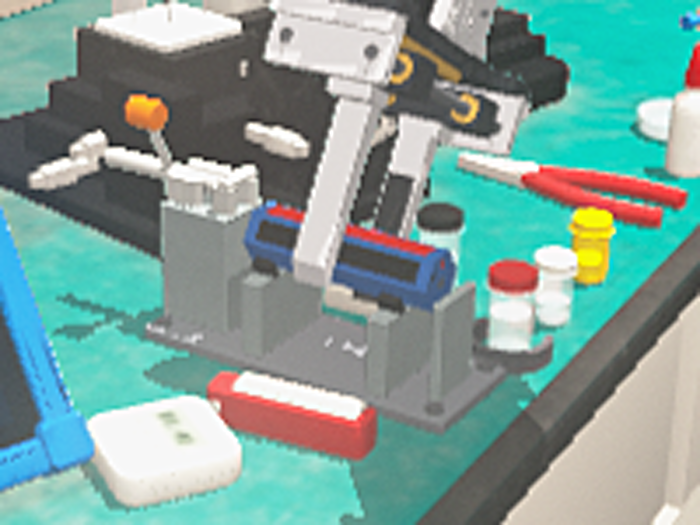

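Emit:
{"api": "servo_tool", "payload": {
  "targets": "0.6 0 0 -0.05 0 0 0;0.6 0 0 -0.1 0 0 0;0.6 0 0 -0.16 0 0 0;0.6 0 0 -0.24 0 0 0;0.6 0 0 -0.32 0 0 0;0.6 0 0 -0.4 0 0 0;0.6 0 0 -0.48 0 0 0;0.6 0 0 -0.48 0 0 0;0.6 0 0 -0.48 0 0 0"
}}

```text
time: 14.13
tool_pos: [0.4826, -0.1098, 0.1525]
ee_rot: [3.139, -0.522, 1.512]
wrist_force: [-0.1, -0.5, 0.6]
width: 0.0566
```

```bash
python3 snap.py w14;python3 - <<'E'
from bench import vision
import cv2,numpy as np
for n in ["scene","side"]:
    s=vision.snapshot(n);np.savez(f"pics/{n}14.npz",**{k:v for k,v in s.items() if isinstance(v,np.ndarray)})
    a=s["image"][140:290,170:370,::-1]; cv2.imwrite(f"pics/{n}14.png",cv2.resize(a,None,fx=3.5,fy=3.5,interpolation=2))
E
```

```text
14.1333 [ 0.48259538 -0.10976823  0.15252077] [ 3.13915649 -0.52212506  1.51190542] 0.05659969443817702 [-0.12533067 -0.52689635  0.57972932] [-0.64561374  0.12903878  1.52402494  0.43943441  1.77412288 -2.12957345]
```

View pics/w14.png

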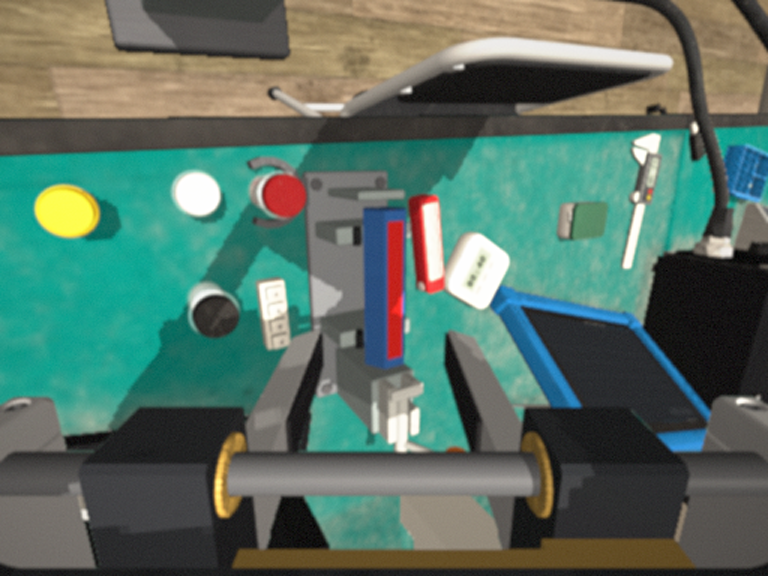

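View pics/side14.png

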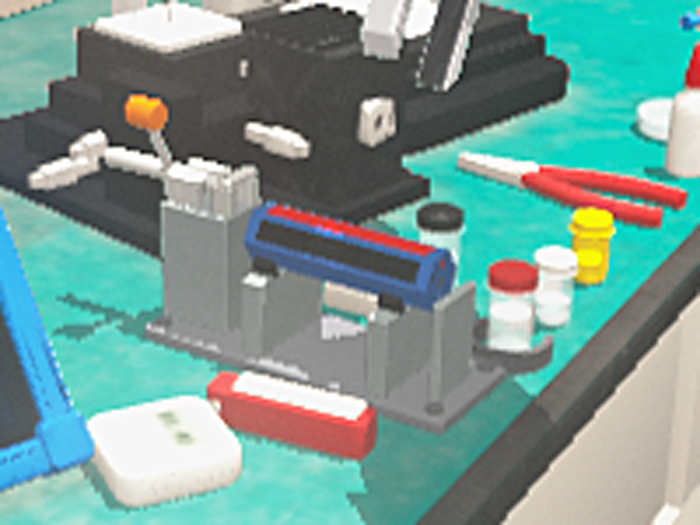

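View pics/scene14.png

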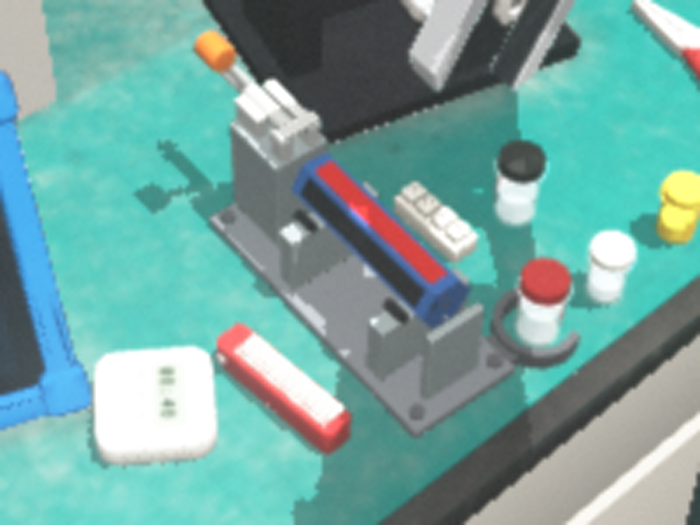

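Run:
```python
from h import *
i1,K1,T1=load("scene14");i2,K2,T2=load("side14");i3,K3,T3=load("w14")
def red(i,roi):
    x0,y0,x1,y1=roi;h=cv2.cvtColor(i[y0:y1,x0:x1],cv2.COLOR_RGB2HSV)
    m=cv2.inRange(h,np.array((0,130,80)),np.array((6,255,255)))|cv2.inRange(h,np.array((174,130,80)),np.array((180,255,255)))
    n,l,s,c=cv2.connectedComponentsWithStats(m);k=1+np.argmax(s[1:,4])
    r=cv2.minAreaRect(cv2.findContours((l==k).astype('uint8'),0,1)[0][0]);return np.array(r[0])+[x0,y0],r
a,ra=red(i1,(255,180,305,235));b,rb=red(i2,(240,190,300,225));c,rc=red(i3,(240,135,280,250));print(a,b,c,ra,rb)
for n,u,v in(("scene-side",((K1,T1),a),((K2,T2),b)),("scene-wrist",((K1,T1),a),((K3,T3),c)),("side-wrist",((K2,T2),b),((K3,T3),c))):
    P,e=tri(*u,*v);print(n,(1e3*incr(P)).round(1),e)
print("wrist on plane 78",(1e3*incr(plane(K3,T3,c,.078))).round(1))
```

```text
[278.5 203. ] [270.0868988  205.17724133] [263. 193.] ((23.5, 23.0), (45.96194076538086, 4.949747085571289), 45.0) ((30.086898803710938, 15.177241325378418), (47.27803421020508, 3.1196820735931396), 15.068489074707031)
scene-side [ 2.  -3.1 78.1] [np.float64(0.2), np.float64(0.2)]
scene-wrist [ 1.4 -4.3 79.1] [np.float64(0.3), np.float64(0.3)]
side-wrist [ 0.9 -4.  78.5] [np.float64(0.4), np.float64(0.4)]
wrist on plane 78 [ 0.9 -4.3 78. ]
```

```bash
python3 -c "
from bench import robot,get_obs
print(get_obs()['qvel'].round(4)); print(robot.close_job())"
```

```text
[ 0.0047  0.0053  0.0084  0.0009  0.001  -0.0019]
the job is handed in; nothing more can be done
None
```

The job is done and handed in at about 14 s of the 58 s allowed. The handing-in gave no verdict, so the results below are my own last checks.

- **Bolt:** I gripped the knob by its end faces and swung the handle up to about 1.3 rad with the bolt still home. I then drew the bolt about 32 mm, judged from the tool's travel. In the last pictures it is still drawn, with the handle up.
- **Bar:** The vial in the horseshoe has the red cap. I gripped the bar tilted 30° to the left, lifted it 32 mm, rolled it 60° to the right, lowered it onto the bed and let go.
- **Position of the red flat:** Pairs of camera views put its centre 28.1–29.1 mm above the bed (limits 26.2–31). It is 0.9–2.0 mm off across (limit 6) and 3–4.3 mm off along (limit 12). The views agreed to about 1 mm.
- **Surroundings:** The gripper was withdrawn 120 mm and touched nothing. The vials, hex-key set, terminal block and timer looked unmoved in the pictures; I did not measure them. No check failed.

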